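# Sort the left and right hinge brackets of the card punch

## Task

The two L-shaped hinge brackets of the card punch's cover are a mirror-image pair: put the left-hand one in the blue tray and the right-hand one in the yellow tray, each lying flat on the tray's floor with its lug upward, turned any way. Held lug up with the end that carries the foot (the short side leg) pointing away from you, a left-hand bracket's foot points to your left and a right-hand one's to your right. The similar T-shaped bracket and the other things on the bench are no part of this job.

Things in the scene. Friction and masses are not known exactly. Their poses are not given: they have to be found in the camera images.
- bracket_left: Left-hand bracket, dark steel, ~110 g, flat on the bench at any yaw. Plate 5 mm thick: arm x -48 to 36, y -17 to 9 mm; foot x 10 to 36, out to y = +36 (left). Aluminium lug to grip: upright, 34 mm along x, 12 thick along y, top (rounded) 42 above the underside. Origin: underside, below the lug's middle; x to the foot end, y left, z up.
- bracket_right: Right-hand bracket, mirror image of the left one, dark steel, ~110 g, flat at any yaw. Plate 5 mm thick: arm x -48 to 36, y -9 to 17 mm; foot x 10 to 36, out to y = -36 (right). Aluminium lug to grip: upright, 34 mm along x, 12 thick along y, top (rounded) 42 above the underside. Origin: underside, below the lug's middle; x to the foot end, y left, z up.
- tray_blue: Blue open tray for left-hand brackets, fixed to the bench, empty. Outside 160 mm (x) by 140 mm (y) by 24 mm high, walls and floor 5 mm thick, so 150 by 130 mm inside. Origin: centre of its underside, on the bench; z up. It may stand on either side.
- tray_yellow: Yellow open tray for right-hand brackets, otherwise the same: fixed, 160 mm (x) by 140 mm (y) by 24 mm high outside, walls and floor 5 mm thick. Origin: centre of its underside, on the bench; z up. It may stand on either side.
Things that resemble listed ones, but are neither listed nor needed, are in the scene too. What is shaped like the bracket_right but orange or red is not meant. What is shaped like the bracket_left but red is not meant.

How it is judged:
By the outcome, as a careful person would: the job done as asked, in the order asked, and still so for the second after the job is handed in, with the robot touching nothing.
It also fails if it takes over 48 s, if anything falls off the work surface, if the arm or the gripper's body presses on something with over 40 N, if the wrist force passes 120 N, or if a joint passes its speed limit or range.

## Robot

A 6-joint arm with a two-finger parallel gripper is mounted at the origin on the work surface. World frame = base frame: x ahead of the robot, y to its left, z up, the work surface at z = 0. Lengths are in m, angles in rad, forces in N, time in s.
With the tool pointing down it reaches from about 0.35 to 0.975 m from the base axis. Payload 4.9 kg.
Tool frame: the origin (TCP) lies at the very end of the fingers, on their centre line; the grasp point (between the pads) lies 19 mm behind it; z points along the fingers, x is the direction in which the jaws open and shut, and the axes are right-handed (so a half turn about z gives the same grasp; the last joint's range is limited). The gripper opens to 85 mm and grips with 20 to 120 N. Pads are 22 mm wide; open, the fingers measure 114 mm over their backs; the gripper's body (76 mm by 85 mm) begins 54 mm behind the grasp point. The pads swing forward as they close: fully open they stand 13 mm farther back than shut.
Start: joints at [-0.119, 0.053, 1.613, -0, 1.476, -0.119], TCP at [0.625, 0, 0.231] pointing down, gripper open.
Joint ranges: [-3.01, 3.01], [-1.01, 2.22], [0.06, 2.58], [-1.02, 4.17], [0.09, 2.62], [-3.14, 3.14]. Speed limits (rad/s): [2.57, 2.57, 3.14, 3.14, 3.14, 3.14].

## Interface

Orientations are given as a 3x3 rotation matrix whose columns are the frame's x, y, z axes.
In Python, from station import r, viewer, finder gives the robot as it stands. The module is installed in compiled form; this text tells all that it offers.
- The arm moves only by the tool play_rows, never from a script. Its argument "series" is a list of rows, each a list of 7 numbers: the shift along the tool's x, y, z normalised to -1 to 1, where 1 is 250 mm, then the turn, a rotation vector about the tool's x, y, z normalised to -1 to 1, where 1 is 120 degrees, then the closure, from -1 (fully open) to 1 (shut), so that 0 is half open. In form: [[dx, dy, dz, wx, wy, wz, grip], ...]. A call has 1 to 10 rows; each row shifts and turns the commanded pose from where the row before left it, along the tool's axes as they then stand; what a row does not reach is not made up. A row lasts 1/10 s, in which the tool goes at most 50 mm and 8.59 degrees, less where a joint would pass 70% of its speed; a pose out of reach is approached as far as the arm can. A call with a number of a shift or a turn outside -1 to 1 is refused whole. A call with a gripper value outside its range is refused whole. The fingers move at their own pace and stop on an object; the grip force is fixed at half the most. Time passes only in rows, so rows that do not move let the fingers close. It gives the time, the measured TCP pose, the force and the opening at its end, in the units of the state.
- r.get_obs(): the state, without advancing time (a new reading comes with each control period).
- viewer.read_camera(name): name is "scene" or "side" or "wrist"; returns a dict with "img" (384x512x3 uint8, red, green, blue), "camera_matrix" (3x3 intrinsics, pixels), "k1" (the pictures are not rectified: a ray, as slopes to the right and down, at radius r is drawn at 1 + k1 r^2 times it, then the intrinsics apply), "cam_to_world" (4x4, takes a point from camera to world coordinates); the wrist camera has in their place "hand_eye" (4x4, takes a point from camera to tool coordinates, whose origin is the TCP and whose axes are the tool frame's). Camera axes: x right, y up, looking along -z (the intrinsics and any distortion apply to the point x, -y, -z); pixel columns grow to the right and rows downward; lengths in m; the calibration is good to about 2 mm. A picture is of the moment at which its call begins: read the wrist's pose just before it. There is no depth.
- r.sign_off(): hands the job in, once; it reports no verdict.
Trained networks look in a picture, given as the dict that the camera call returned (one of the last four; its "shot" number tells which), for a name from the list of things; names that differ only in an ending like _2 or _b are one class to them, and where a whole thing is asked for, a point or a joint stands for the part that bears it (a point fixed in the world has none). Each returns a list of dicts, best first, with "score" (0 to 1); they miss things now and then, are a little off and sometimes report something else, mostly with a low value. They report only what shows in the picture. A call takes as long as a camera call. They do not tell look-alikes from the thing itself.
- finder.outline_of(picture, query): "pixels" (384x512 bool, what is visible of it) and "bbox" ([left, top, width, height] in pixels, round what is visible of it).
The state is a dict: "time_s": time; "joint_pos": joint angles; "dq": joint speeds; "joint_efforts": joint torques, N m; "ee_pos": TCP position; "orientation": TCP orientation; "wrist_force": force on the tool from outside, world axes, zero at the start; "moment": the same for the moment, N m; "grip_width": opening from 0.0 (shut) to 1.0 (fully open).
Only numpy, scipy, OpenCV 4.12 (cv2) and the standard library are available. Lean on these libraries where they do the work, as an engineer would, in place of code of your own. Each camera call takes 0.05 s, during which the arm holds its last target. There are 200 camera calls.

## Working session

There is one attempt and no reset: what is moved stays moved. The work goes in short steps, Python scripts to look and compute and a tool call to move; the robot and the scene stay as the last step left them, time stands still between calls to the robot, and variables do not carry over. Pictures are saved under pics/ and viewed, about 8 in all and at most 12, crops included, and the job is handed in when it is done.

Besides the shell and the picture viewer there is one more tool, called by a JSON object that holds its "name" and its "arguments". play_rows: Moves the arm, as the interface text tells. Its arguments: {"type":"object","properties":{"series":{"type":"array","items":{"type":"array","items":{"type":"number","minimum":-1,"maximum":1}}}},"required":["series"]}

```bash
mkdir -p pics; cat > h.py <<'E'
import numpy as np, cv2
from station import r, viewer, finder
def ray(p,u,v,T):
    K=p["camera_matrix"];x=(u-K[0][2])/K[0][0];y=(v-K[1][2])/K[1][1]
    rd=np.hypot(x,y);s=rd
    for _ in range(20): s=rd/(1+p["k1"]*s*s)
    f=s/rd if rd>0 else 1
    d=T[:3,:3]@np.array([x*f,-y*f,-1.]);return T[:3,3].copy(),d
def onz(p,u,v,z,T):
    o,d=ray(p,u,v,T);return o+d*(z-o[2])/d[2]
def proj(p,X,T):
    c=np.linalg.inv(T)@np.append(X,1);x,y=c[0]/-c[2],-c[1]/-c[2];f=1+p["k1"]*(x*x+y*y)
    K=p["camera_matrix"];return np.array([K[0][0]*x*f+K[0][2],K[1][1]*y*f+K[1][2]])
def snap(n):
    o=r.get_obs();p=viewer.read_camera(n);p["img"]=np.asarray(p["img"])
    if n=="wrist":
        B=np.eye(4);B[:3,:3]=o["orientation"];B[:3,3]=o["ee_pos"];T=B@np.array(p["hand_eye"])
    else:T=np.array(p["cam_to_world"])
    return p,T
def save(im,f): cv2.imwrite("pics/"+f,cv2.cvtColor(im,cv2.COLOR_RGB2BGR))
E
python3 - <<'E'
from h import *
for n in ["scene","side"]:
    p,T=snap(n);save(p["img"],n+"1.png");print(n,T[:3,3].round(3),p["camera_matrix"],p["k1"])
    for q in ["bracket_left","bracket_right","tray_blue","tray_yellow"]:
        for d in finder.outline_of(p,q):
            m=d["pixels"];ys,xs=np.nonzero(m);c=p["img"][m].mean(0).round()
            print(q,round(d["score"],2),d["bbox"],len(xs),c,onz(p,xs.mean(),ys.mean(),0.01,T).round(3))
E
```

```text
scene [ 1.137 -0.353  0.768] [[349.58788371   0.         260.46416496]
 [  0.         349.58788371 191.84376235]
 [  0.           0.           1.        ]] -0.0003609894674738623
bracket_left 0.59 [219.4, 144.8, 26.5, 19.5] 257 [112.  67.  62.] [0.382 0.024 0.01 ]
bracket_left 0.49 [262.2, 155.6, 25.9, 17.7] 278 [85. 78. 75.] [0.473 0.12  0.01 ]
bracket_left 0.35 [293.0, 128.0, 62.2, 46.4] 1613 [136. 119.  54.] [0.501 0.302 0.01 ]
bracket_right 0.84 [274.6, 205.7, 29.1, 23.3] 321 [90. 84. 81.] [0.68  0.028 0.01 ]
bracket_right 0.63 [240.9, 184.5, 26.5, 20.4] 313 [124.  79.  59.] [ 0.556 -0.002  0.01 ]
bracket_right 0.6 [281.1, 252.8, 25.7, 31.2] 473 [132.  61.  56.] [ 0.822 -0.052  0.01 ]
tray_blue 0.77 [94.9, 194.4, 80.8, 71.1] 3031 [ 32.  63. 111.] [ 0.502 -0.338  0.01 ]
tray_blue 0.58 [265.0, 155.7, 22.6, 17.1] 242 [80. 74. 71.] [0.476 0.119 0.01 ]
tray_yellow 0.91 [292.3, 126.3, 60.5, 48.6] 1680 [135. 118.  56.] [0.499 0.299 0.01 ]
side [0.455 0.68  0.912] [[486.83885522   0.         254.52860384]
 [  0.         486.83885522 186.72016423]
 [  0.           0.           1.        ]] -0.03597403045058183
bracket_left 0.81 [279.5, 232.9, 45.0, 26.5] 685 [80. 78. 76.] [0.473 0.121 0.01 ]
bracket_left 0.67 [331.0, 199.0, 30.3, 35.2] 542 [114.  37.  33.] [0.385 0.03  0.01 ]
bracket_right 0.81 [153.6, 156.5, 30.3, 27.2] 434 [124.  41.  36.] [ 0.817 -0.043  0.01 ]
bracket_right 0.69 [205.7, 185.7, 24.2, 33.4] 459 [81. 79. 77.] [0.676 0.037 0.01 ]
tray_blue 0.76 [277.5, 77.4, 64.4, 45.1] 2453 [ 24.  61. 111.] [ 0.502 -0.337  0.01 ]
tray_yellow 0.89 [234.2, 282.3, 86.2, 80.2] 6086 [146. 135.  29.] [0.501 0.301 0.01 ]
```

```bash
python3 - <<'E'
import cv2
a=cv2.imread("pics/scene1.png")[110:310,80:380];b=cv2.imread("pics/side1.png")[60:380,110:400]
cv2.imwrite("pics/c1.png",cv2.resize(a,None,fx=2.66,fy=2.66,interpolation=3));cv2.imwrite("pics/c2.png",cv2.resize(b,None,fx=1.85,fy=1.85,interpolation=3))
E
```

```text
(no output)
```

View pics/c1.png

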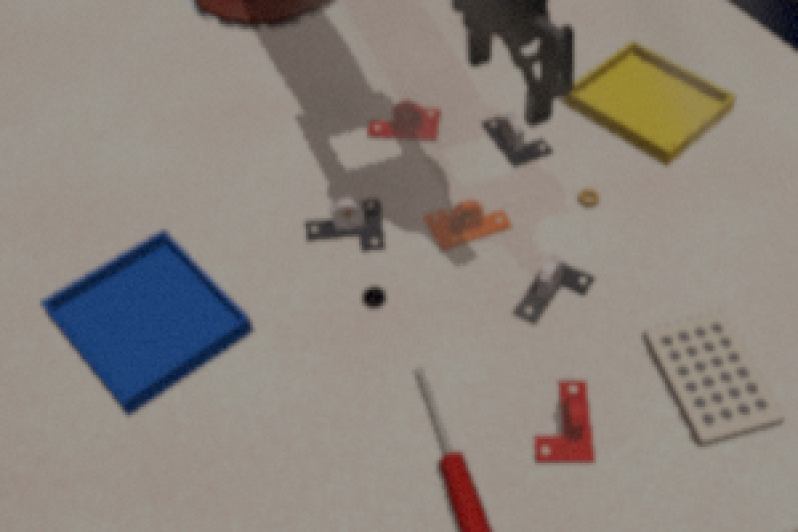

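View pics/c2.png

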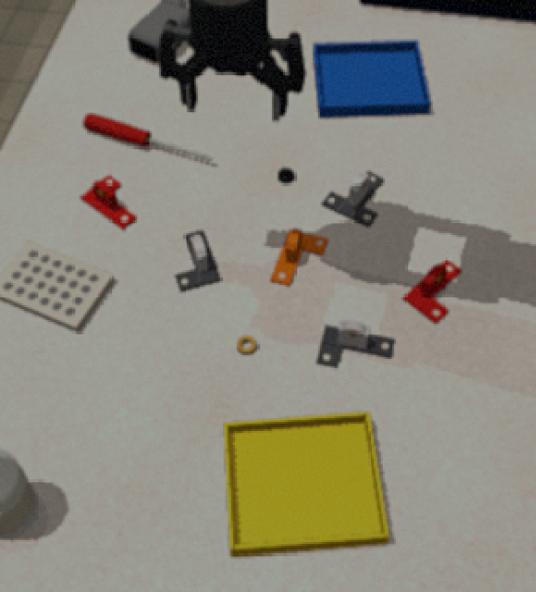

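Side crop: A (dark) at (352,342) has its long arm running right and its foot at the left end pointing down, so it is left-handed. B (dark) at (200,262) has its foot at the lower end pointing left, so it is right-handed. The T is at (355,198), and the red and orange ones are decoys. The blue tray is at the top right and the yellow one at the bottom. Next, the wrist view.

```bash
python3 - <<'E'
from h import *
p,T=snap("wrist");save(cv2.resize(p["img"],None,fx=1.5,fy=1.5),"w1.png");print(T.round(3),p["camera_matrix"],p["k1"],p["hand_eye"])
o=r.get_obs();print(o["orientation"],o["time_s"],o["grip_width"])
for q in ["bracket_left","bracket_right"]:
    for d in finder.outline_of(p,q):
        m=d["pixels"];ys,xs=np.nonzero(m);print(q,round(d["score"],2),d["bbox"],onz(p,xs.mean(),ys.mean(),0.01,T).round(3))
print([proj(p,[*a,0],T).round() for a in [(.473,.121),(.676,.037),(.385,.03)]])
E
```

```text
[[ 1.     0.     0.001  0.624]
 [-0.     0.964  0.265  0.067]
 [-0.    -0.265  0.964  0.374]
 [ 0.     0.     0.     1.   ]] [[345.37172671   0.         254.40021191]
 [  0.         345.37172671 189.49901277]
 [  0.           0.           1.        ]] 0.001046114342367525 [[ 9.99999818e-01  3.69112112e-04  4.77277741e-04 -8.68832517e-04]
 [ 4.82532168e-04 -9.64147464e-01 -2.65366604e-01 -6.74275656e-02]
 [ 3.62216096e-04  2.65366786e-01 -9.64147467e-01 -1.42762407e-01]
 [ 0.00000000e+00  0.00000000e+00  0.00000000e+00  1.00000000e+00]]
[[ 9.99999999e-01  4.36858815e-05 -2.00551910e-05]
 [ 4.36860000e-05 -9.99999999e-01  5.91196149e-06]
 [-2.00549327e-05 -5.91283762e-06 -1.00000000e+00]] 0.55 1.0010143605107258
bracket_left 0.72 [55.4, 8.0, 82.8, 57.7] [0.474 0.118 0.01 ]
bracket_left 0.62 [0.1, 91.5, 59.2, 90.5] [0.384 0.026 0.01 ]
bracket_right 0.94 [388.2, 166.4, 74.1, 71.5] [ 0.814 -0.045  0.01 ]
bracket_right 0.83 [271.8, 81.3, 56.2, 95.7] [0.674 0.033 0.01 ]
bracket_right 0.61 [160.7, 116.8, 55.5, 78.2] [ 0.558 -0.     0.01 ]
[array([104.,  39.]), array([303., 124.]), array([ 32., 131.])]
```

View pics/w1.png

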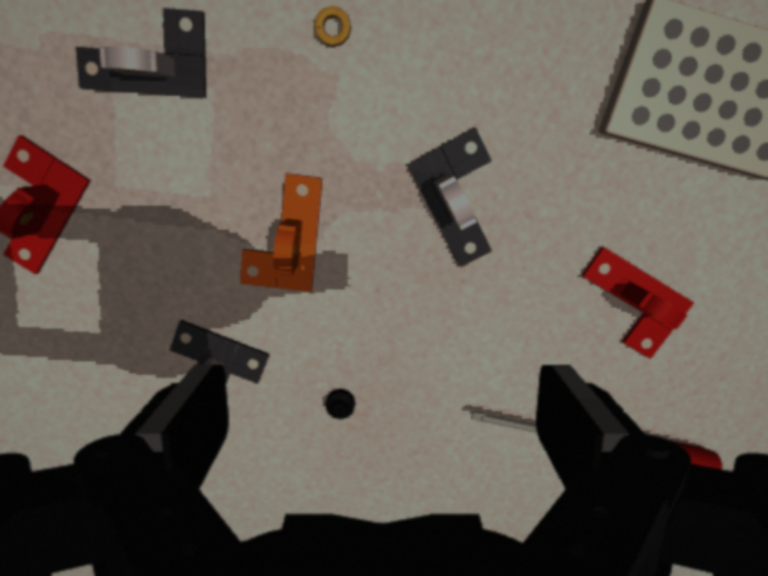

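The wrist view confirms it. The left-hand bracket is at (140,55), the right-hand one at (450,195) and the T at (220,350). Next I fit each model to the masks from several views, with height free as a check.

```bash
cat > fit.py <<'E'
from h import *
from scipy.optimize import minimize
def box(x0,x1,y0,y1,z0,z1): return np.array([[x,y,z] for x in(x0,x1) for y in(y0,y1) for z in(z0,z1)])
def bracket(s):
    y=lambda a,b:sorted((s*a,s*b))
    a=np.linspace(0,np.pi,9);lug=np.array([[17*np.cos(t),6*e,25+17*np.sin(t)] for t in a for e in(-1,1)])
    return [box(-48,36,*y(-17,9),0,5),box(10,36,*y(0,36),0,5),np.vstack([lug,box(-17,17,-6,6,5,6)])]
tray=[box(-80,80,-70,70,0,24)]
def sil(parts,q,p,T,S=4):
    c,s=np.cos(q[2]),np.sin(q[2]);R=np.array([[c,-s,0],[s,c,0],[0,0,1]])
    m=np.zeros((384*S,512*S),np.uint8)
    for P in parts:
        uv=np.array([proj(p,R@v/1000+[q[0],q[1],q[3]],T) for v in P])
        cv2.fillConvexPoly(m,cv2.convexHull(((uv+.5)*S).astype(np.int32)),1)
    return m
def fit(parts,views,q0):
    V=[(p,T,cv2.resize(m.astype(np.uint8),None,fx=4,fy=4,interpolation=0)) for p,T,m in views]
    def f(q):
        t=0
        for p,T,m in V:
            a=sil(parts,q,p,T);t+=1-(a&m).sum()/(a|m).sum()
        return t/len(V)
    best=None
    for st in range(2):
        q0=np.array(q0,float);sx=np.vstack([q0]+[q0+d for d in np.diag([.008,.008,.15,.008][:4])])
        b=minimize(f,q0,method="Nelder-Mead",options=dict(initial_simplex=sx,xatol=1e-4,fatol=1e-4,maxiter=150));q0=b.x
    return b.x,b.fun
def pick(p,T,q,xy,img=None):
    best=None
    for d in finder.outline_of(p,q):
        ys,xs=np.nonzero(d["pixels"]);w=onz(p,xs.mean(),ys.mean(),.01,T)
        if np.hypot(*(w[:2]-xy))<.04 and best is None: best=d["pixels"]
    return best
E
python3 - <<'E'
from fit import *
P=[snap(n) for n in("wrist","side","scene")]
for name,parts,q0,use in [("bracket_left",bracket(1),(.473,.115,0,0),(0,1,2)),("bracket_right",bracket(-1),(.675,.035,2.0,0),(0,1,2)),("tray_blue",tray,(.502,-.338,0,0),(1,2)),("tray_yellow",tray,(.501,.301,0,0),(1,2))]:
    V=[]
    for i in use:
        m=pick(*P[i],name,q0[:2])
        if m is None: print("miss",name,i)
        else: V.append((*P[i],m))
    for vs in [V]+([[v] for v in V[:2]] if "br" in name else []):
        q,e=fit(parts,vs,q0);print(name,len(vs),q.round(4),round(e,3))
E
```

```text
bracket_left 3 [ 0.4707  0.1158 -0.0851  0.0025] 0.108
bracket_left 1 [ 0.4675  0.1167 -0.0724 -0.0061] 0.033
bracket_left 1 [ 0.4717  0.1165 -0.1245  0.0027] 0.131
bracket_right 3 [6.738e-01 2.900e-02 2.073e+00 2.000e-03] 0.091
bracket_right 1 [6.7320e-01 2.9400e-02 2.0634e+00 1.2000e-03] 0.035
bracket_right 1 [0.6747 0.0323 2.0797 0.0065] 0.087
tray_blue 2 [ 0.5013 -0.3367  0.2123  0.002 ] 0.04
tray_yellow 2 [0.5028 0.2993 0.2569 0.0019] 0.036
```

{"name": "play_rows", "arguments": {"series": [[-0.125, -0.093, 0.065, 0, 0, 0, 0], [-0.125, -0.093, 0.065, 0, 0, 0, 0], [-0.125, -0.093, 0.065, 0, 0, 0, 0], [-0.125, -0.093, 0.065, 0, 0, 0, 0], [-0.125, -0.093, 0.065, 0, 0, 0, 0]]}}

```text
time_s: 1.8
ee_pos: [0.4675, 0.117, 0.1495]
orientation: [[1.0, -0.0, 0.0], [-0.0, -1.0, 0.0], [0.0, -0.0, -1.0]]
wrist_force: [-0.4, 0.8, 0.6]
grip_width: 0.499
```

{"name": "play_rows", "arguments": {"series": [[0, 0, 0, 0, 0, -0.0714, 0], [0, 0, 0, 0, 0, -0.0714, 0], [0, 0, 0, 0, 0, -0.0714, 0], [0, 0, 0, 0, 0, -0.0714, 0], [0, 0, 0, 0, 0, -0.0714, 0], [0, 0, 0, 0, 0, -0.0714, 0], [0, 0, 0, 0, 0, -0.0714, 0], [0, 0, 0, 0, 0, -0.0714, 0], [0, 0, 0, 0, 0, -0.0714, 0], [0, 0, 0, 0, 0, -0.0714, 0]]}}

```text
time_s: 2.8
ee_pos: [0.4688, 0.1162, 0.1502]
orientation: [[0.069, 0.998, 0.0], [0.998, -0.069, 0.0], [0.0, 0.0, -1.0]]
wrist_force: [0.1, -0.5, 0.1]
grip_width: 0.499
```

```bash
cat > look.py <<'E'
import sys
from fit import *
name=sys.argv[1];q0=np.array(eval(sys.argv[2]));png=sys.argv[3]
P=snap("wrist");o=r.get_obs();R=o["orientation"];print("t",o["time_s"],"tcp",np.round(o["ee_pos"],4),"jaw deg",np.degrees(np.arctan2(R[1][0],R[0][0])).round(2),"w",round(o["grip_width"],3),"tilt",np.round(np.array(R)[:,2],3),"q",np.round(o["joint_pos"],2))
m=pick(*P,name,q0[:2]);im=P[0]["img"].copy()
if m is not None:
    parts=bracket(1 if "left" in name else -1);q,e=fit(parts,[(*P,m)],q0);print(q.round(4),round(e,3))
    c=cv2.findContours(m.astype(np.uint8),0,2)[0];cv2.drawContours(im,c,-1,(0,255,0),1)
    s=cv2.resize(sil(parts,q,*P),(512,384),interpolation=3);cv2.drawContours(im,cv2.findContours(s,0,2)[0],-1,(255,0,255),1)
    u=np.array(R).T@(np.array([q[0],q[1],.010])-o["ee_pos"]);print("shift tool mm to lug at z=10:",(u*1000).round(1),"norm",(u/.25).round(3))
else: print("miss")
save(cv2.resize(im,None,fx=1.5,fy=1.5),png)
E
python3 look.py bracket_left "(.469,.116,-.075,0)" w2.png
```

```text
t 2.85 tcp [0.4688 0.1163 0.1502] jaw deg 86.24 w 0.5 tilt [ 0.  0. -1.] q [ 0.09 -0.23  2.02 -0.    1.36 -1.42]
[ 0.4699  0.1159 -0.0683 -0.001 ] 0.02
shift tool mm to lug at z=10: [ -0.3   1.1 140.2] norm [-0.001  0.004  0.561]
```

View pics/w2.png

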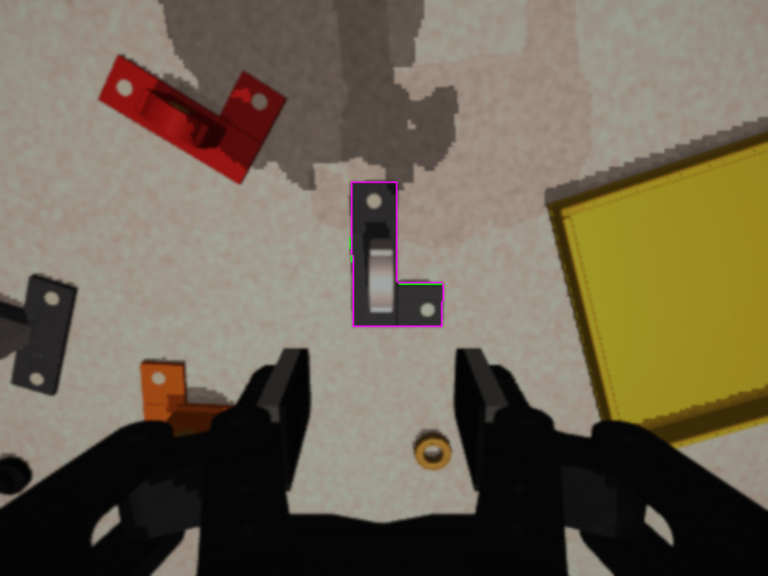

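The fit overlays the bracket to within a pixel, the height is 0 ± 1 mm, and the jaw angle is aligned. The yellow tray shows at right, turned about 13°. Descending to grip.

{"name": "play_rows", "arguments": {"series": [[0, 0.004, 0.15, 0, 0, 0, 0], [0, 0, 0.15, 0, 0, 0, 0], [0, 0, 0.12, 0, 0, 0, 0], [0, 0, 0.08, 0, 0, 0, 0], [0, 0, 0.06, 0, 0, 0, 0], [0, 0, 0, 0, 0, 0, 0]]}}

```text
time_s: 3.5
ee_pos: [0.4675, 0.116, 0.0076]
orientation: [[0.078, 0.997, -0.005], [0.997, -0.078, -0.0], [-0.001, -0.005, -1.0]]
wrist_force: [-1.1, -0.3, 0.4]
grip_width: 0.5
```

{"name": "play_rows", "arguments": {"series": [[0, 0, 0, 0, 0, 0, 1], [0, 0, 0, 0, 0, 0, 1], [0, 0, 0, 0, 0, 0, 1], [0, 0, 0, 0, 0, 0, 1], [0, 0, 0, 0, 0, 0, 1], [0, 0, 0, 0, 0, 0, 1]]}}

```text
time_s: 4.1
ee_pos: [0.4711, 0.1163, 0.0116]
orientation: [[0.076, 0.997, 0.003], [0.997, -0.076, 0.0], [0.0, 0.003, -1.0]]
wrist_force: [-0.5, 0.0, 6.2]
grip_width: 0.131
```

Gripped (opening about 11 mm). Lifting, then carrying it to the blue tray.

{"name": "play_rows", "arguments": {"series": [[0, 0, -0.06, 0, 0, 0, 1], [0, 0, -0.12, 0, 0, 0, 1], [0, 0, -0.12, 0, 0, 0, 1], [0, 0, -0.1, 0, 0, 0, 1], [-0.08, 0.012, 0, 0, 0, 0, 1], [-0.14, 0.024, 0, 0, 0, 0, 1], [-0.16, 0.026, 0, 0, 0, 0, 1], [-0.16, 0.026, 0, 0, 0, 0, 1], [-0.16, 0.026, 0, 0, 0, 0, 1], [-0.16, 0.026, 0, 0, 0, 0, 1]]}}

```text
time_s: 5.1
ee_pos: [0.4878, -0.1023, 0.1096]
orientation: [[0.076, 0.997, -0.001], [0.997, -0.076, 0.0], [0.0, -0.001, -1.0]]
wrist_force: [0.8, 0.0, -1.5]
grip_width: 0.124
```

{"name": "play_rows", "arguments": {"series": [[-0.16, 0.026, 0, 0, 0, 0, 1], [-0.16, 0.026, 0, 0, 0, 0, 1], [-0.16, 0.026, 0, 0, 0, 0, 1], [-0.16, 0.026, 0, 0, 0, 0, 1], [-0.16, 0.026, 0, 0, 0, 0, 1], [-0.12, 0.018, 0, 0, 0, 0, 1], [-0.047, 0.008, 0, 0, 0, 0, 1], [0, 0, 0, 0, 0, -0.067, 1], [0, 0, 0, 0, 0, -0.067, 1], [0, 0, 0, 0, 0, 0, 1]]}}

```text
time_s: 6.1
ee_pos: [0.5088, -0.3439, 0.1093]
orientation: [[-0.204, 0.979, -0.001], [0.979, 0.204, 0.001], [0.002, -0.001, -1.0]]
wrist_force: [0.2, -0.7, -2.1]
grip_width: 0.131
```

```bash
python3 - <<'E'
from h import *
o=r.get_obs();R=o["orientation"];a=np.arctan2(R[1][0],R[0][0]);print(o["time_s"],np.round(o["ee_pos"],4),np.degrees(a),o["grip_width"],np.round(o["wrist_force"],1))
u=np.array(R).T@(np.array([.509,-.345,.016])-o["ee_pos"]);print("norm",(u/.25).round(3))
p,T=snap("wrist");im=p["img"];save(cv2.resize(im,None,fx=1.5,fy=1.5),"w3.png")
E
```

```text
6.1 [ 0.5088 -0.3439  0.1093] 101.75776442352091 0.13070887420110275 [ 0.2 -0.7 -2.1]
norm [-0.005  0.     0.373]
```

View pics/w3.png

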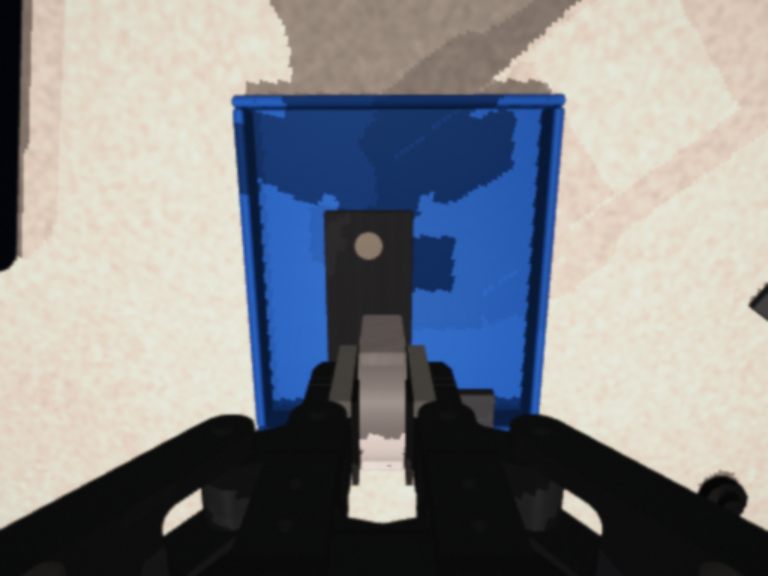

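Left bracket held level over the blue tray, aligned with its walls (tray from x=235 to 565 px). Lowering.

{"name": "play_rows", "arguments": {"series": [[-0.004, 0, 0.09, 0, 0, 0, 1], [0, 0, 0.1, 0, 0, 0, 1], [0, 0, 0.09, 0, 0, 0, 1], [0, 0, 0.05, 0, 0, 0, 1], [0, 0, 0.025, 0, 0, 0, 1], [0, 0, 0.01, 0, 0, 0, 1], [0, 0, 0, 0, 0, 0, 1], [0, 0, 0, 0, 0, 0, 1]]}}

```text
time_s: 6.95
ee_pos: [0.5101, -0.3464, 0.0201]
orientation: [[-0.204, 0.979, 0.002], [0.979, 0.204, -0.001], [-0.002, 0.001, -1.0]]
wrist_force: [0.1, -0.5, -1.4]
grip_width: 0.128
```

{"name": "play_rows", "arguments": {"series": [[0, 0, 0.006, 0, 0, 0, 1], [0, 0, 0.004, 0, 0, 0, 1], [0, 0, 0, 0, 0, 0, 1], [0, 0, 0, 0, 0, 0, 1]]}}

```text
time_s: 7.35
ee_pos: [0.5095, -0.3461, 0.0167]
orientation: [[-0.204, 0.979, 0.001], [0.979, 0.204, -0.0], [-0.001, 0.0, -1.0]]
wrist_force: [-1.4, 0.2, -0.2]
grip_width: 0.135
```

Contact begins at the expected height. Release and rise.

{"name": "play_rows", "arguments": {"series": [[0, 0, 0, 0, 0, 0, 0.2], [0, 0, 0, 0, 0, 0, 0.2], [0, 0, 0, 0, 0, 0, 0.2], [0, 0, 0, 0, 0, 0, 0.2], [0, 0, -0.06, 0, 0, 0, 0.2], [0, 0, -0.15, 0, 0, 0, 0.2], [0, 0, -0.17, 0, 0, 0, 0.2], [0, 0, -0.16, 0, 0, 0, 0.2], [0, 0, 0, 0, 0, 0, 0.2]]}}

```text
time_s: 8.25
ee_pos: [0.513, -0.3489, 0.1611]
orientation: [[-0.204, 0.979, 0.011], [0.979, 0.204, -0.01], [-0.012, 0.009, -1.0]]
wrist_force: [-0.9, -0.8, 1.2]
grip_width: 0.402
```

```bash
python3 look.py bracket_left "(.509,-.345,.206,.005)" w4.png
python3 - <<'E'
from h import *
o=r.get_obs();u=np.array(o["orientation"]).T@(np.array([.6735,.0294,.15])-o["ee_pos"]);print("to right bracket, norm",(u/.25).round(3))
E
```

```text
t 8.3 tcp [ 0.5116 -0.3477  0.1574] jaw deg 101.76 w 0.395 tilt [ 0.007 -0.006 -1.   ] q [-0.72  0.09  1.7  -0.    1.34 -2.49]
[ 0.5091 -0.3455  0.2054  0.0019] 0.029
shift tool mm to lug at z=10: [  3.9  -2.9 147.4] norm [ 0.015 -0.011  0.59 ]
to right bracket, norm [1.339 0.946 0.015]
```

View pics/w4.png

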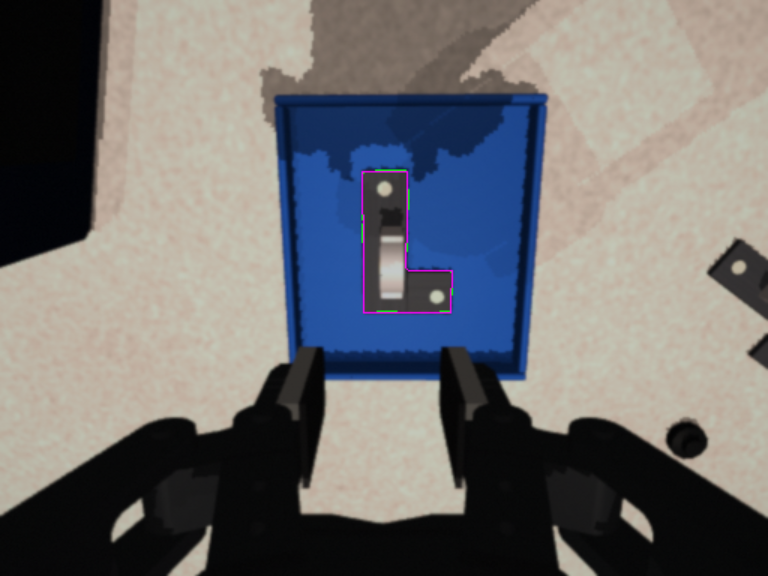

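The left bracket lies flat, lug up, in the middle of the blue tray, and the fit matches. Now the right-hand one.

{"name": "play_rows", "arguments": {"series": [[0.134, 0.095, 0.002, 0, 0, 0, 0], [0.134, 0.095, 0.002, 0, 0, 0, 0], [0.134, 0.095, 0.002, 0, 0, 0, 0], [0.134, 0.095, 0.002, 0, 0, 0, 0], [0.134, 0.095, 0.002, 0, 0, 0, 0], [0.134, 0.095, 0.002, 0, 0, 0, 0], [0.134, 0.095, 0.002, 0, 0, 0, 0], [0.134, 0.095, 0.002, 0, 0, 0, 0], [0.134, 0.095, 0, 0, 0, 0, 0], [0.134, 0.095, 0, 0, 0, 0, 0]]}}

```text
time_s: 9.35
ee_pos: [0.6727, 0.0323, 0.145]
orientation: [[-0.204, 0.979, -0.004], [0.979, 0.204, 0.0], [0.001, -0.004, -1.0]]
wrist_force: [0.1, -0.0, 0.1]
grip_width: 0.502
```

{"name": "play_rows", "arguments": {"series": [[0, 0, 0, 0, 0, 0.068, 0], [0, 0, 0, 0, 0, 0.068, 0], [0, 0, 0, 0, 0, 0.068, 0], [0, 0, 0, 0, 0, 0.068, 0], [0, 0, 0, 0, 0, 0.068, 0], [0, 0, 0, 0, 0, 0.068, 0], [0, 0, 0, 0, 0, 0.068, 0], [0, 0, 0, 0, 0, 0.068, 0], [0, 0, 0, 0, 0, 0.068, 0], [0, 0, 0, 0, 0, 0, 0]]}}

```text
time_s: 10.35
ee_pos: [0.6723, 0.0306, 0.1452]
orientation: [[0.88, 0.475, -0.004], [0.475, -0.88, 0.0], [-0.003, -0.002, -1.0]]
wrist_force: [-0.3, 0.6, 0.5]
grip_width: 0.5
```

```bash
python3 look.py bracket_right "(.6735,.0294,2.065,0)" w5.png
```

```text
t 10.4 tcp [0.6725 0.0306 0.1455] jaw deg 28.48 w 0.498 tilt [-0.003  0.    -1.   ] q [-0.06  0.23  1.57  0.    1.35 -0.56]
[ 6.7310e-01  2.8900e-02  2.0739e+00 -5.0000e-04] 0.022
shift tool mm to lug at z=10: [1.000e-01 2.100e+00 1.354e+02] norm [0.    0.008 0.542]
```

View pics/w5.png

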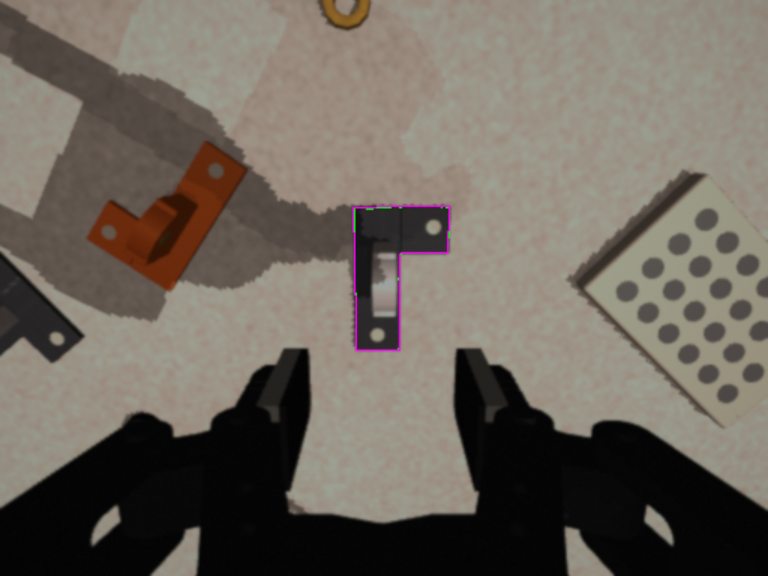

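The fit overlays it: the foot end is up and the foot points right, so it is right-handed. Descend and grip.

{"name": "play_rows", "arguments": {"series": [[0, 0.008, 0.15, 0, 0, 0, 0], [0, 0, 0.15, 0, 0, 0, 0], [0, 0, 0.12, 0, 0, 0, 0], [0, 0, 0.08, 0, 0, 0, 0], [0, 0, 0.04, 0, 0, 0, 0], [0, 0, 0, 0, 0, 0, 0]]}}

```text
time_s: 11.05
ee_pos: [0.6729, 0.0289, 0.0101]
orientation: [[0.88, 0.475, -0.004], [0.475, -0.88, 0.0], [-0.003, -0.002, -1.0]]
wrist_force: [0.2, -0.7, -0.0]
grip_width: 0.504
```

{"name": "play_rows", "arguments": {"series": [[0, 0, 0, 0, 0, 0, 1], [0, 0, 0, 0, 0, 0, 1], [0, 0, 0, 0, 0, 0, 1], [0, 0, 0, 0, 0, 0, 1], [0, 0, 0, 0, 0, 0, 1], [0, 0, 0, 0, 0, 0, 1]]}}

```text
time_s: 11.65
ee_pos: [0.6761, 0.0287, 0.0146]
orientation: [[0.88, 0.475, 0.004], [0.475, -0.88, -0.0], [0.003, 0.002, -1.0]]
wrist_force: [-0.0, -0.2, 6.2]
grip_width: 0.133
```

Gripped. Lift and carry to the yellow tray.

{"name": "play_rows", "arguments": {"series": [[0, 0, -0.06, 0, 0, 0, 1], [0, 0, -0.12, 0, 0, 0, 1], [0, 0, -0.12, 0, 0, 0, 1], [0, 0, -0.1, 0, 0, 0, 1], [-0.006, -0.07, 0, 0, 0, 0, 1], [-0.012, -0.13, 0, 0, 0, 0, 1], [-0.013, -0.148, 0, 0, 0, 0, 1], [-0.013, -0.148, 0, 0, 0, 0, 1], [-0.013, -0.148, 0, 0, 0, 0, 1], [-0.013, -0.148, 0, 0, 0, 0, 1]]}}

```text
time_s: 12.65
ee_pos: [0.5619, 0.1964, 0.1102]
orientation: [[0.88, 0.475, -0.004], [0.475, -0.88, -0.0], [-0.003, -0.001, -1.0]]
wrist_force: [0.4, -0.0, -1.4]
grip_width: 0.129
```

{"name": "play_rows", "arguments": {"series": [[-0.013, -0.148, 0, 0, 0, 0, 1], [-0.013, -0.148, 0, 0, 0, 0, 1], [-0.012, -0.13, 0, 0, 0, 0, 1], [-0.008, -0.09, 0, 0, 0, 0, 1], [0, 0, 0, 0, 0, 0.058, 1], [0, 0, 0, 0, 0, 0.058, 1], [0, 0, 0, 0, 0, 0, 1], [0, 0, 0, 0, 0, 0, 1]]}}

```text
time_s: 13.45
ee_pos: [0.4924, 0.3029, 0.111]
orientation: [[0.968, 0.252, -0.002], [0.252, -0.968, -0.001], [-0.002, 0.0, -1.0]]
wrist_force: [-0.2, 0.7, -1.5]
grip_width: 0.132
```

```bash
python3 - <<'E'
from h import *
o=r.get_obs();R=o["orientation"];a=np.arctan2(R[1][0],R[0][0]);print(o["time_s"],np.round(o["ee_pos"],4),np.degrees(a),o["grip_width"],np.round(o["wrist_force"],1))
u=np.array(R).T@(np.array([.492,.303,.018])-o["ee_pos"]);print("norm",(u/.25).round(3))
p,T=snap("wrist");save(cv2.resize(p["img"],None,fx=1.5,fy=1.5),"w6.png")
E
```

```text
13.45 [0.4924 0.3029 0.111 ] 14.56831374274662 0.13186185727345198 [-0.2  0.7 -1.5]
norm [-0.001 -0.001  0.372]
```

View pics/w6.png

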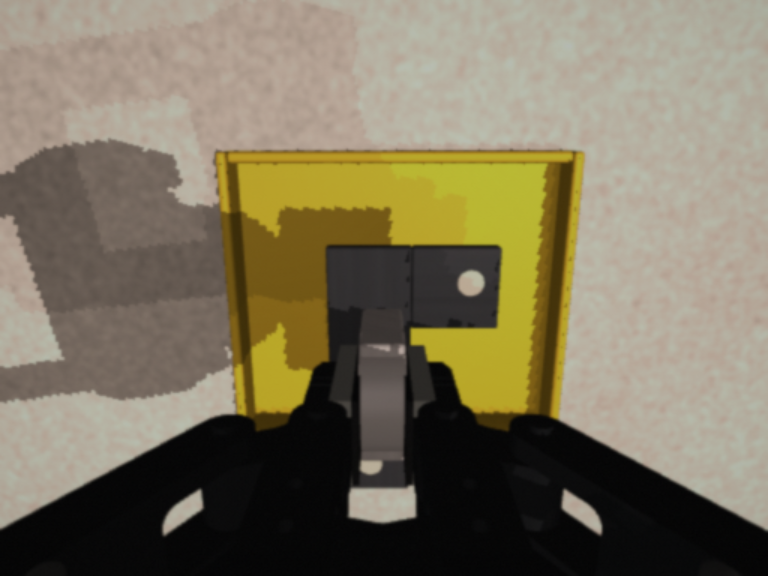

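The right bracket is level over the yellow tray and aligned with it (tray from x=217 to 583 px). Lowering.

{"name": "play_rows", "arguments": {"series": [[0, 0, 0.09, 0, 0, 0, 1], [0, 0, 0.1, 0, 0, 0, 1], [0, 0, 0.09, 0, 0, 0, 1], [0, 0, 0.05, 0, 0, 0, 1], [0, 0, 0.02, 0, 0, 0, 1], [0, 0, 0.008, 0, 0, 0, 1], [0, 0, 0, 0, 0, 0, 1], [0, 0, 0, 0, 0, 0, 1]]}}

```text
time_s: 14.3
ee_pos: [0.4948, 0.3033, 0.0241]
orientation: [[0.969, 0.249, 0.002], [0.249, -0.969, 0.001], [0.002, -0.0, -1.0]]
wrist_force: [0.7, 0.4, -1.7]
grip_width: 0.128
```

{"name": "play_rows", "arguments": {"series": [[0, 0, 0.006, 0, 0, 0, 1], [0, 0, 0.004, 0, 0, 0, 1], [0, 0, 0, 0, 0, 0, 1], [0, 0, 0, 0, 0, 0, 1]]}}

```text
time_s: 14.7
ee_pos: [0.4939, 0.3029, 0.0204]
orientation: [[0.969, 0.249, 0.0], [0.249, -0.969, 0.0], [0.0, -0.0, -1.0]]
wrist_force: [0.2, 1.1, -1.3]
grip_width: 0.128
```

{"name": "play_rows", "arguments": {"series": [[0, 0, 0.006, 0, 0, 0, 1], [0, 0, 0.005, 0, 0, 0, 1], [0, 0, 0, 0, 0, 0, 1], [0, 0, 0, 0, 0, 0, 1]]}}

```text
time_s: 15.1
ee_pos: [0.4941, 0.3031, 0.0195]
orientation: [[0.969, 0.249, -0.0], [0.249, -0.969, -0.0], [-0.0, 0.0, -1.0]]
wrist_force: [-5.7, -2.5, 9.9]
grip_width: 0.127
```

In contact (about 10 N). Release and rise.

{"name": "play_rows", "arguments": {"series": [[0, 0, 0, 0, 0, 0, 0.2], [0, 0, 0, 0, 0, 0, 0.2], [0, 0, 0, 0, 0, 0, 0.2], [0, 0, 0, 0, 0, 0, 0.2], [0, 0, -0.06, 0, 0, 0, 0.2], [0, 0, -0.15, 0, 0, 0, 0.2], [0, 0, -0.17, 0, 0, 0, 0.2], [0, 0, -0.16, 0, 0, 0, 0.2], [0, 0, 0, 0, 0, 0, 0.2], [0, 0, 0, 0, 0, 0, 0.2]]}}

```text
time_s: 16.1
ee_pos: [0.4949, 0.3034, 0.1552]
orientation: [[0.969, 0.249, 0.004], [0.249, -0.969, 0.002], [0.004, -0.001, -1.0]]
wrist_force: [-0.4, 0.9, -0.0]
grip_width: 0.402
```

```bash
python3 look.py bracket_right "(.492,.303,1.827,.005)" w7.png; python3 - <<'E'
from h import *
p,T=snap("scene");save(cv2.resize(p["img"][110:310,80:380],None,fx=2.6,fy=2.6,interpolation=3),"s2.png")
E
```

```text
t 16.15 tcp [0.4937 0.3029 0.153 ] jaw deg 14.4 w 0.399 tilt [ 0.  0. -1.] q [0.42 0.01 1.8  0.   1.34 0.17]
[ 4.9340e-01  3.0340e-01  1.8065e+00 -1.2000e-03] 0.022
shift tool mm to lug at z=10: [ -0.3  -0.5 143. ] norm [-0.001 -0.002  0.572]
```

View pics/w7.png

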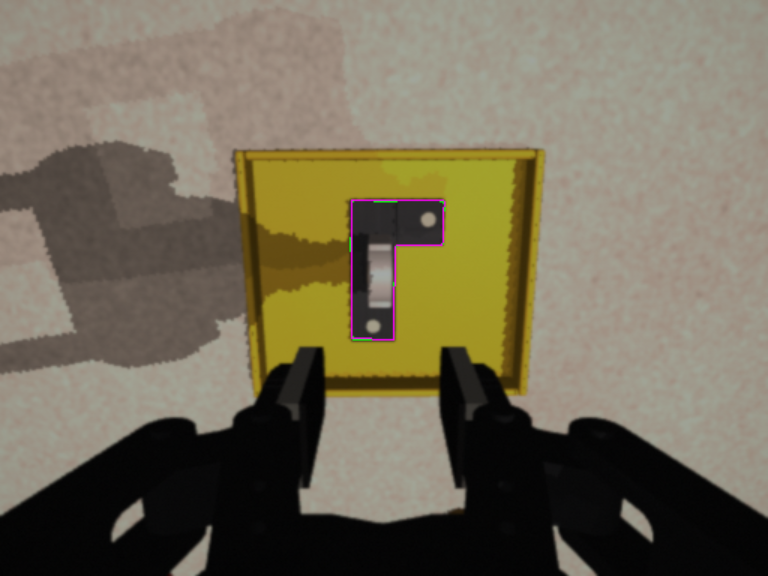

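View pics/s2.png

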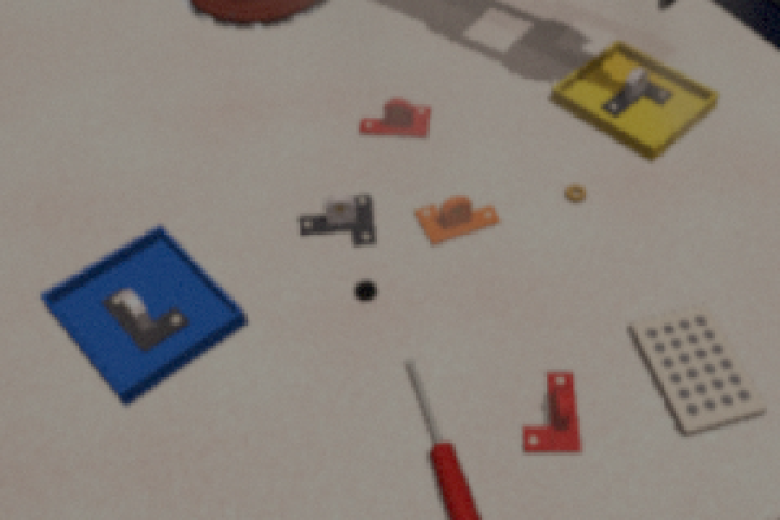

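Both brackets lie flat and lug up inside their trays: left at (145,320) in blue, right at (635,95) in yellow. Nothing else has moved. Handing in.

```bash
python3 -c "
from station import r
print(r.sign_off())"
```

```text
the job is handed in; nothing more can be done
None
```

Both brackets are in their trays and the job is handed in. The left-hand one was placed first, in the blue tray, and the right-hand one second, in the yellow tray. Each lies flat with its lug up, well clear of the walls. The robot's clock stood at about 16 s of the 48 s allowed.

- **Placing:** After each release, a fit of the bracket's outline in the wrist picture put it where it was meant to go, within about 2 mm. The outline mismatch was 2–3 %.
- **Height disagreement:** Those fits put the undersides at z = 0.002 m (left) and -0.001 m (right), where the tray floor is at 0.005 m. A single view measures height poorly, so I relied on the contact force when lowering (about 10 N for the right one, only a slight change for the left) and on the flat look in the pictures.
- **Final view:** The last scene picture showed the gripper clear of everything. The T-shaped bracket, the red and orange look-alikes and the other items had not moved.
- **Forces:** Wrist force readings at the end of each move were never above about 12 N.

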